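# Press a slide-rule cursor window flush with a sprung hand lever press

### The arm

A 7-joint arm with a two-finger parallel gripper is mounted at the origin on the work surface. World frame = base frame: x ahead of the robot, y to its left, z up, the work surface at z = 0. Lengths are in m, angles in degrees, forces in N, time in s.
With the tool pointing down it reaches from about 0.425 to 0.875 m from the base axis. Payload 4.7 kg.
Tool frame: the origin (TCP) lies between the finger pads; the fingertips stand env.finger_overhang ahead of it and the grasp point (between the pads) lies 5 mm behind it (env.finger_overhang is the distance from the TCP to the fingertips, in m); z points along the fingers, y is the line along which they close (so a half turn about z gives the same grasp; the last joint's range is limited). The gripper opens to 87 mm and grips with 3 to 60 N. Pads are 19 mm wide; open, the fingers measure 117 mm over their backs; the gripper's body (75 mm by 190 mm) begins 51 mm behind the grasp point.
Start: joints at [0.808, 18.392, -4.016, 83.108, 1.295, 78.541, -3.26], TCP at [0.65, -0, 0.237] pointing down, gripper open.
Joint ranges: [-163.93, 163.93], [-17.29, 119.83], [-79.2, 71.16], [3.27, 140.29], [-89.18, 269.18], [5.43, 117.66], [-154.24, 154.24]. Speed limits (degrees/s): [147.25, 147.25, 180, 180, 180, 180, 180].

### API

Orientations are given as [roll, pitch, yaw] about the fixed x, y, z axes, in that order (R = Rz(yaw) Ry(pitch) Rx(roll)).
In Python, from cell import telemetry, eyes, env, models gives the robot as it stands. The module is installed in compiled form; this text tells all that it offers.
- The arm moves only by the tool drive_tool, never from a script. Its arguments are lists of equal length, an entry for each row: "angular": the turn, a rotation vector about the tool's x, y, z in rad, a list of three; "delta_pos": the shift along the tool's x, y, z in cm, a list of three; "gripper": the finger opening in cm, from 0 to 8.7. A call has 1 to 20 rows; each row shifts and turns the commanded pose from where the row before left it, along the tool's axes as they then stand; what a row does not reach is not made up. A row lasts 1/10 s, in which the tool goes at most 50 mm and 8.59 degrees, less where a joint would pass 70% of its speed; a pose out of reach is approached as far as the arm can. A call with a gripper value outside its range is refused whole. The fingers move at their own pace and stop on an object; "squeeze" is the grip in N (left out, the last holds). Time passes only in rows, so rows that do not move let the fingers close. It gives the time, the measured TCP pose, the force, the opening and the grip force at its end, in the units of the state.
- telemetry.get_obs(): the state, without advancing time (a new reading comes with each control period).
- eyes.read_camera(name): name is "scene" or "side" or "wrist"; returns a dict with "pixels" (480x640x3 uint8, red, green, blue), "mtx" (3x3 intrinsics, pixels), "origin" and "orientation" of the camera in the world. Camera axes: x right, y down, z forward; pixel columns grow to the right and rows downward; lengths in m; the calibration is good to about 2 mm. A picture is of the moment at which its call begins. There is no depth.
- env.sign_off(): hands the job in; it is judged then, once.
Trained networks look in a picture, given as the dict that the camera call returned (one of the last four; its "shot" number tells which), for a name from the list of things; names that differ only in an ending like _2 or _b are one class to them, and where a whole thing is asked for, a point or a joint stands for the part that bears it (a point fixed in the world has none). Each returns a list of dicts, best first, with "p" (0 to 1); they miss things now and then, are a little off and sometimes report something else, mostly with a low value. They report only what shows in the picture. A call takes as long as a camera call. They do not tell look-alikes from the thing itself.
- models.search_frame(picture, target): "centre" ([column, row] in pixels, amid what is visible of it).
- models.cut_out(picture, target): "pixels" (480x640 bool, what is visible of it) and "centre" ([column, row] in pixels, amid what is visible of it).
The state is a dict: "time_s": time; "qpos": joint angles; "joint_velocities": joint speeds; "effort": joint torques, N m; "tool_pos": TCP position; "tool_rot": TCP orientation; "force": force on the tool from outside, world axes, zero at the start; "wrist_torque": the same for the moment, N m; "grip_width": finger opening in m; "grasp_force": force on a finger pad.
Only numpy, scipy, OpenCV 4.12 (cv2) and the standard library are available. Lean on these libraries where they do the work, as an engineer would, in place of code of your own. Each camera call takes 0.05 s, during which the arm holds its last target. There are 200 camera calls.

### The job

Lift the brass slide-rule cursor off the freely spinning turntable and lay it, window up and let go, centred and lengthwise inside the red outline on the press anvil. Then pull the press lever right down so that the window is pushed flush into the frame, hold it down for about a second, and ease the lever slowly back up to its rest without ever letting it fly, leaving the cursor lying on the outline. Do not disturb the black cursor on the turntable, the slide-rule stand, the glass dome or the tan case.

Things in the scene. Friction and masses are not known exactly. Their poses are not given: they have to be found in the camera images.
- press: green cast hand lever press, fixed to the counter. Origin: on the counter, under the anvil centre. Its x axis runs lengthwise from the anvil towards the hinge end; z up. Base plate 240 x 100 x 14 mm (x from -90 to +150 mm). Two hinge cheeks 64 mm high stand at x = +104 to +140 mm. Press and turntable may stand on either side.
- anvil (a point): centre of the anvil's flat top, 30 mm above the counter. The anvil is a steel block 70 mm (along press x) x 50 mm, with a thin painted red outline 58 x 34 mm, its long side along press x. Open to the sky while the lever is at rest.
- lever_hinge (a point): centre of the lever's hinge pin, 120 mm along press x from the anvil centre, 42 mm above the counter; the hinge axis is level, along press y.
- lever_bar (a point): middle of the lever's black crossbar (round, 14 mm thick, 120 mm long, along press y); moves with the lever. At rest 219 mm above the counter, 16 mm from the hinge pin towards the anvil; fully down 82 mm up, 170 mm from the pin (50 mm beyond the anvil centre). The 16 mm thick arm joins its middle: grip 30 to 45 mm to either side. A white 28 mm pad under the arm lands on the anvil centre.
- lever (a joint): lever angle, rad: 0 at rest (raised, arm nearly upright), grows as the bar is pulled over towards the anvil and down; 1.25 with the pad level with the top of the cursor frame (fully down), stop at 1.27. A spring pulls it back to 0: about 1.5 N at the bar near rest, 7 N near the bottom, plus 4 N while the window is pushed in; let go when down it flies up.
- turntable: round turntable on the counter: steel foot (fixed) with a wooden platter of 220 mm diameter that spins freely on it, its top 22 mm above the counter. Origin: on the counter, on the spin axis. A brass finial 16 mm in diameter and 22 mm high stands at the platter's centre.
- cursor: brass cursor frame 52 (x) x 30 (y) x 10 (z) mm, about 60 g, starts flat on the platter, window up, 50 to 70 mm from its centre, any yaw. Origin: centre of its underside. A clear window 31 x 19 mm with a red hairline stands 4 mm proud of the frame's top. Grip the frame across its 30 mm width.
- window (a joint): how far the window has been pushed into the brass frame, m: 0 standing 4 mm proud, 0.004 flush. It moves stiffly (5 N) and stays where it is left.
- black_cursor: finished cursor with a black frame, 52 x 30 x 10 mm, across the finial of the platter; stays on the turntable. It may ride round with the platter. Origin: centre of its underside.
- stand: loose beech stand cradling four yellowed slide rules, 280 (x) x 110 (y) mm, 63 mm high, with a brass spring clamp on one cursor to 98 mm; origin: centre of its underside. Stands between press and turntable, towards the far side.
- dome: green glass paperweight dome, 70 mm diameter, 40 mm high; origin: centre of its underside. Between press and turntable, nearer the robot than the stand.
- case: tan bakelite compass case 140 (x) x 55 (y) x 22 mm, long side pointing at the robot, between press and turntable; origin: centre of its underside.
Not all that is in view belongs to the job. What is meant by the cursor is not orange, and is the smaller of those in its own colour.

How it is judged (in metres and radians):
On the way, in this order (a step that is already met when the one before it is completed fails the run):
1. the brass cursor lies flat, centred (10 mm) and lengthwise (0.2 rad) on the anvil, let go, window still proud, lever at rest (horizontal distance between cursor and anvil below 0.01 m and angle between the x axis of cursor and the x axis of press, either way round below 0.2 rad and z of cursor in the frame of anvil between -0.004 and 0.004 m and angle between cursor's own z axis and vertical below 0.1 rad and contact force between the fingers and cursor below 0.2 N and linear speed of cursor below 0.02 m/s and value of joint window below 0.001 m and value of joint lever below 0.1 rad), for 0.2 s.
2. the lever is held right down on the cursor for 0.4 s, the window pushed in at least 3 mm of its 4 mm (horizontal distance between cursor and anvil below 0.01 m and angle between the x axis of cursor and the x axis of press, either way round below 0.2 rad and z of cursor in the frame of anvil between -0.004 and 0.004 m and angle between cursor's own z axis and vertical below 0.1 rad and value of joint lever above 1.22 rad and value of joint window above 0.003 m), for 0.4 s.
3. the lever is back at rest (within 0.1 rad) (value of joint lever below 0.1 rad), for 0.2 s.
At the end, for the whole second after the job is handed in: The brass cursor lies at rest flat on the anvil, within 10 mm and 0.2 rad of the outline, its window pushed in at least 3 mm, the lever back within 0.06 rad of rest, and the black cursor still on the turntable (horizontal distance between cursor and anvil below 0.01 m and angle between the x axis of cursor and the x axis of press, either way round below 0.2 rad and z of cursor in the frame of anvil between -0.004 and 0.004 m and angle between cursor's own z axis and vertical below 0.1 rad and value of joint window above 0.003 m and value of joint lever below 0.06 rad and linear speed of cursor below 0.02 m/s and z of black_cursor in the frame of turntable above 0.018 m and horizontal distance between black_cursor and turntable below 0.11 m); the robot touches nothing.
It fails at once if the lever flies back (faster than 1.5 rad/s) (velocity of joint lever below -1.5 rad/s).
It fails at once if the slide-rule stand is moved more than 15 mm (distance of stand from where it was at the start of the episode above 0.015 m).
It fails at once if the glass dome is moved more than 15 mm or tipped (distance of dome from where it was at the start of the episode above 0.015 m or angle between dome's own z axis and vertical above 0.3 rad).
It fails at once if the tan case is moved more than 15 mm (distance of case from where it was at the start of the episode above 0.015 m).
It fails at once if the black cursor is knocked off the turntable or tipped (angle between black_cursor's own z axis and vertical above 0.4 rad or height (world z) of black_cursor below 0.012 m).
It also fails if it takes over 70 s, if anything falls off the work surface, if the arm or the gripper's body presses on something with over 40 N, if the wrist force passes 120 N, or if a joint passes its speed limit or range.

## Working session

There is one attempt and no reset: what is moved stays moved. The work goes in short steps, Python scripts to look and compute and a tool call to move; the robot and the scene stay as the last step left them, time stands still between calls to the robot, and variables do not carry over. Pictures are saved under pics/ and viewed, at most 13 in all, crops included, and the job is handed in when it is done.

Besides the shell and the picture viewer there is one more tool, called by a JSON object that holds its "op" and its "data", one argument or row to a line. drive_tool: Moves the arm, as the interface text tells. Its arguments: {"type":"object","properties":{"angular":{"type":"array","items":{"type":"array","items":{"type":"number"}}},"delta_pos":{"type":"array","items":{"type":"array","items":{"type":"number"}}},"gripper":{"type":"array","items":{"type":"number"}},"squeeze":{"type":"number"}},"required":["angular","delta_pos","gripper"]}

```bash
mkdir -p pics; cat > h.py <<'E'
import numpy as np, cv2
from scipy.spatial.transform import Rotation as R
from cell import telemetry, eyes, env, models
def rot(p):
    o=np.array(p["orientation"],float)
    if o.shape==(3,3): return o
    if o.size==4: return R.from_quat(o).as_matrix()
    return R.from_euler('xyz',o,degrees=True).as_matrix()
def ray(p,uv,z):
    d=rot(p)@np.linalg.inv(np.array(p["mtx"]))@np.array([uv[0],uv[1],1.])
    o=np.array(p["origin"]); return o+d*(z-o[2])/d[2]
def proj(p,X):
    c=np.array(p["mtx"])@rot(p).T@(np.array(X)-np.array(p["origin"])); return c[:2]/c[2]
def save(p,n): cv2.imwrite(f"pics/{n}.png",p["pixels"][:,:,::-1])
E
python3 - <<'E'
from h import *
print(env.finger_overhang)
for n in("scene","side","wrist"):
    p=eyes.read_camera(n); save(p,n+"0"); print(n,p["origin"],p["orientation"],p["mtx"][0][0])
    for t,z in(("press",0.03),("turntable",.022),("cursor",.032),("black_cursor",.032),("lever_bar",.219),("dome",.02),("case",.022),("stand",.05)):
        print(t,[(np.round(d["centre"]).tolist(),round(d["p"],2),ray(p,d["centre"],z).round(3)[:2].tolist()) for d in models.search_frame(p,t)[:4]])
E
```

```text
0.014
scene [1.02256461 0.498497   0.77661223] [-1.33060139e+02  6.90142805e-02  1.40447134e+02] 481.8983012635291
press [([409.0, 333.0], 0.84, [0.544, 0.193]), ([394.0, 293.0], 0.43, [0.495, 0.106])]
turntable [([316.0, 223.0], 0.85, [0.473, -0.17]), ([396.0, 296.0], 0.52, [0.492, 0.11])]
cursor [([194.0, 230.0], 0.61, [0.713, -0.32]), ([224.0, 255.0], 0.52, [0.704, -0.205])]
black_cursor [([333.0, 204.0], 0.58, [0.403, -0.186])]
lever_bar [([396.0, 293.0], 0.72, [0.626, 0.207])]
dome []
case [([377.0, 252.0], 0.75, [0.431, -0.007])]
stand [([256.0, 333.0], 0.79, [0.773, 0.023]), ([333.0, 204.0], 0.73, [0.417, -0.172])]
side [ 0.21761843 -0.66315759  0.87888579] [-135.25779607    0.34601877  -31.70807518] 583.6020420637083
press [([241.0, 215.0], 0.9, [0.544, 0.182])]
turntable [([308.0, 388.0], 0.75, [0.458, -0.236])]
cursor [([345.0, 373.0], 0.75, [0.521, -0.249]), ([472.0, 376.0], 0.72, [0.694, -0.364]), ([423.0, 337.0], 0.57, [0.675, -0.262])]
black_cursor [([274.0, 385.0], 0.85, [0.412, -0.207])]
lever_bar [([255.0, 160.0], 0.82, [0.56, 0.113]), ([228.0, 303.0], 0.72, [0.376, -0.159])]
dome [([285.0, 275.0], 0.76, [0.546, -0.004]), ([345.0, 372.0], 0.56, [0.527, -0.242]), ([257.0, 160.0], 0.41, [0.666, 0.343])]
case [([230.0, 305.0], 0.82, [0.425, -0.015])]
stand [([370.0, 231.0], 0.69, [0.737, -0.017])]
wrist [0.64904846 0.07373366 0.38385321] [ 1.64403230e+02 -6.15729943e-02  2.65888707e-02] 393.28354189961624
press [([432.0, 202.0], 0.7, [0.752, 0.011]), ([218.0, 20.0], 0.66, [0.568, 0.16])]
turntable [([209.0, 385.0], 0.72, [0.532, -0.188]), ([220.0, 20.0], 0.28, [0.566, 0.161])]
cursor []
black_cursor []
lever_bar [([266.0, 2.0], 0.53, [0.629, 0.12])]
dome [([219.0, 213.0], 0.8, [0.555, -0.001])]
case [([77.0, 214.0], 0.57, [0.422, -0.002])]
stand [([435.0, 202.0], 0.63, [0.748, 0.015])]
```

View pics/scene0.png

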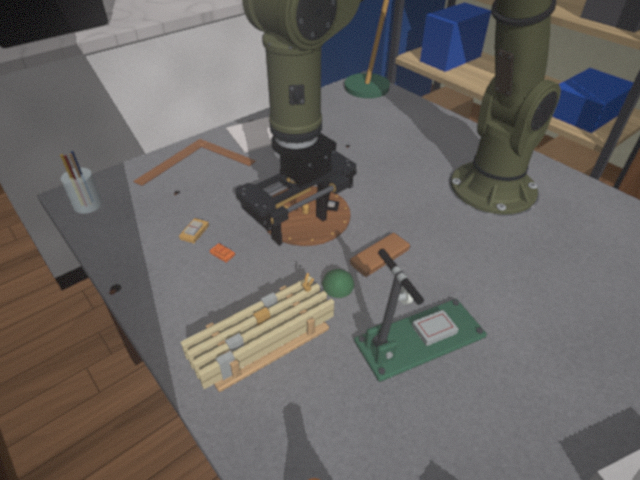

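View pics/side0.png

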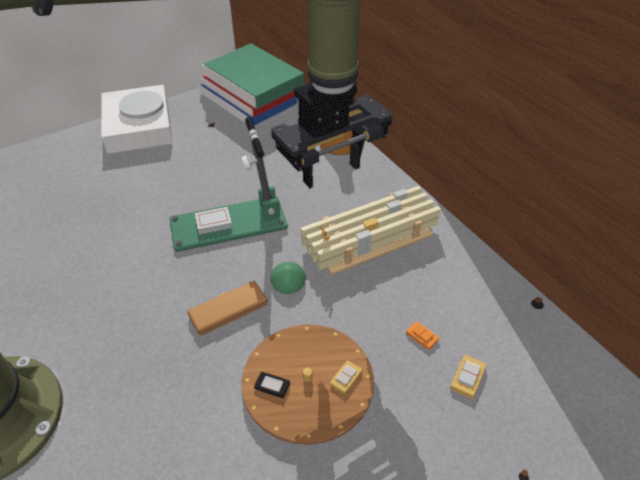

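The scene shows the press at about (420,335), with the red outline at (436,326). In the side view the platter is at (308,380), with the brass cursor at (346,376) and the black one at (272,385). The larger brass look-alike at (469,376) and the orange one at (423,335) lie off the platter. I'll now measure the poses by fitting outlines.

```bash
cat >> h.py <<'E'
from scipy.optimize import minimize
def box(lx,ly,z0,z1): return np.array([[a*lx/2,b*ly/2,z] for a in(-1,1) for b in(-1,1) for z in(z0,z1)])
def fit(p,mask,pts,x0):
    """pose x,y,yaw(deg) whose projected hull best matches the mask (soft distance)"""
    m=(mask>0).astype(np.uint8); S=4
    ys,xs=np.nonzero(m); a=xs.min()-15,ys.min()-15; w,h=xs.max()-a[0]+16,ys.max()-a[1]+16
    c=np.zeros((h,w),np.float32); c[ys-a[1],xs-a[0]]=1
    c=cv2.resize(c,None,fx=S,fy=S,interpolation=cv2.INTER_LINEAR)
    def cost(q):
        X=pts@R.from_euler('z',q[2],degrees=True).as_matrix().T+[q[0],q[1],0]
        P=np.array([(proj(p,v)-a+.5)*S for v in X]).astype(np.float32)
        H=cv2.convexHull((P*16).astype(np.int32)); im=np.zeros(c.shape,np.float32)
        cv2.fillConvexPoly(im,H,1,shift=4); return np.abs(im-c).sum()/c.sum()
    best=None
    for y in x0[2]:
        s=np.array([x0[0],x0[1],y]); sim=np.vstack([s,s+[.01,0,0],s+[0,.01,0],s+[0,0,15]])
        r=minimize(cost,s,method='Nelder-Mead',options=dict(initial_simplex=sim,xatol=1e-4,fatol=1e-5))
        if best is None or r.fun<best.fun: best=r
    return best.x.round(4).tolist(),round(best.fun,3)
CUR=np.vstack([box(52e-3,30e-3,.022,.032),box(31e-3,19e-3,.032,.036)])
def outline(p,guess):
    """red outline on anvil (z=.03): centre and yaw of long side"""
    u=proj(p,guess); hsv=cv2.cvtColor(p["pixels"],cv2.COLOR_RGB2HSV).astype(int)
    g=p["pixels"].astype(int); red=(g[...,0]-np.maximum(g[...,1],g[...,2])>18)
    yy,xx=np.nonzero(red); k=np.hypot(xx-u[0],yy-u[1])<60; 
    W=np.array([ray(p,(x,y),.03)[:2] for x,y in zip(xx[k],yy[k])]); W=W[np.linalg.norm(W-np.array(guess)[:2],axis=1)<.05]
    r=cv2.minAreaRect((W*1e3).astype(np.float32)); b=cv2.boxPoints(r); e=max((b[1]-b[0],b[2]-b[1]),key=np.linalg.norm)
    return len(W),r[0],r[1],np.degrees(np.arctan2(e[1],e[0]))
E
python3 - <<'E'
from h import *
for n,px in(("side",(213,219)),("scene",(436,326))):
    p=eyes.read_camera(n); print(n,outline(p,ray(p,px,.03)))
    if n=="side":
        for d in models.cut_out(p,"cursor")[:3]: print(d["centre"],d["p"],d["pixels"].sum()); 
        d=min(models.cut_out(p,"cursor"),key=lambda d:np.hypot(d["centre"][0]-346,d["centre"][1]-376))
        w=ray(p,d["centre"],.028); print(fit(p,d["pixels"],CUR,(w[0],w[1],range(0,180,30))))
        d=models.cut_out(p,"black_cursor")[0]; w=ray(p,d["centre"],.028); print(fit(p,d["pixels"],CUR,(w[0],w[1],range(0,180,30))))
        print('platter',ray(p,(308,381),.022)); d=models.cut_out(p,"turntable")[0]; 
        th=np.linspace(0,6.28,60); C=np.c_[.11*np.cos(th),.11*np.sin(th),0*th+.022]; C=np.vstack([C,C-[0,0,.012]])
        print(fit(p,d["pixels"],C,(.46,-.23,[0])))
        for t,px,z in(("hinge",(270,205),.055),):print(t,ray(p,px,z))
    l=models.search_frame(p,"lever_bar")[0]["centre"]; print('bar',l,ray(p,l,.219))
E
```

```text
side (85, (492.002197265625, 209.53280639648438), (37.038658142089844, 58.281654357910156), np.float32(-15.2087555))
[466.6, 375.8] 0.84 978
[346.5, 373.3] 0.78 541
([0.5213, -0.2534, 21.8483], np.float64(0.145))
([0.5151, 0.1571, 9.6997], np.float64(0.923))
platter [ 0.46483108 -0.22477418  0.022     ]
([0.4681, -0.2177, -21.0386], np.float64(0.129))
hinge [0.60081559 0.15310504 0.055     ]
bar [256.5, 158.7] [0.56304504 0.11314748 0.219     ]
scene (44, (491.0379333496094, 210.2623748779297), (35.602134704589844, 57.31873321533203), np.float32(-16.51793))
bar [395.8, 296.3] [0.63086384 0.21144696 0.219     ]
```

{"op": "drive_tool", "data": {
  "angular": [
    [0, 0, 0],
    [0, 0, 0],
    [0, 0, 0],
    [0, 0, 0],
    [0, 0, 0],
    [0, 0, 0],
    [0, 0, 0],
    [0, 0, 0],
    [0, 0, 0],
    [0, 0, 0],
    [0, 0, 0],
    [0, 0, 0]
  ],
  "delta_pos": [
    [-1.3, 2.5, 0],
    [-1.3, 2.5, 0],
    [-1.3, 2.5, 0],
    [-1.3, 2.5, 0],
    [-1.3, 2.5, 0],
    [-1.3, 2.5, 0],
    [-1.3, 2.5, 0],
    [-1.3, 2.5, 0],
    [-1.3, 2.5, 0],
    [-1.3, 2.5, 0],
    [0, 0, 0],
    [0, 0, 0]
  ],
  "gripper": [6, 6, 6, 6, 6, 6, 6, 6, 6, 6, 6, 6]
}}

```text
time_s: 2.95
tool_pos: [0.8976, -0.1287, 0.2322]
tool_rot: [-179.7, -0.0, 90.0]
force: [-0.6, -0.7, 0.2]
grip_width: 0.0601
grasp_force: 0.0
```

```bash
python3 - <<'E'
from h import *
o=telemetry.get_obs(); print(o["tool_pos"],o["tool_rot"],o["qpos"],o["force"])
p=eyes.read_camera("wrist"); save(p,"wrist1")
for d in models.cut_out(p,"cursor"):
    w=ray(p,d["centre"],.028); print(d["p"],d["centre"],w[:2],d["pixels"].sum(),fit(p,d["pixels"],CUR,(w[0],w[1],range(0,180,30))))
for d in models.cut_out(p,"black_cursor")[:2]:
    w=ray(p,d["centre"],.028); print('blk',d["p"],d["centre"],w[:2],fit(p,d["pixels"],CUR,(w[0],w[1],range(0,180,30))))
s=eyes.read_camera("side"); c=eyes.read_camera("scene")
for d in models.cut_out(s,"cursor"):
    w=ray(s,d["centre"],.028); print('side',d["p"],d["centre"],w[:2],fit(s,d["pixels"],CUR,(w[0],w[1],range(0,180,30))))
print(outline(s,(.4915,.21,.03)),outline(c,(.4915,.21,.03)))
for q in(s,c): print([proj(q,X).round() for X in((.591,.181,.219),(.607,.239,.219),(.574,.123,.219))])
E
```

```text
[ 0.89763521 -0.12868864  0.23218434] [-1.79716377e+02 -4.60001887e-02  8.99744489e+01] [  6.53289068  60.21358729  -0.26779322  17.97747869   0.22313774
 102.09609337   6.42005229] [-0.57215459 -0.68708442  0.19194006]
side 0.87 [467.2, 374.6] [ 0.69213357 -0.35649807] ([0.6883, -0.36, 199.3825], np.float64(0.362))
side 0.72 [425.0, 338.2] [ 0.67867822 -0.26374254] ([0.68, -0.255, 103.8155], np.float64(0.113))
side 0.57 [342.9, 372.4] [ 0.52044925 -0.24470218] ([0.5213, -0.2521, 23.1841], np.float64(0.076))
(84, (492.002197265625, 209.53280639648438), (37.038658142089844, 58.281654357910156), np.float32(-15.2087555)) (34, (491.6302490234375, 210.51300048828125), (35.25359344482422, 58.07002639770508), np.float32(-16.008564))
[array([253., 135.]), array([247., 118.]), array([259., 154.])]
[array([399., 272.]), array([420., 299.]), array([381., 248.])]
```

View pics/wrist1.png

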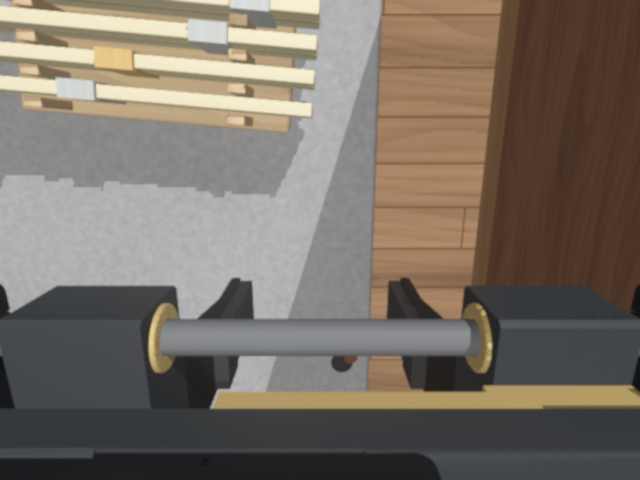

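The wrist view shows the far counter edge and the stand: the tool started at yaw 90, so tool x is world +y and tool y is world +x. Nothing was touched. I'll go to the cursor with the correct axes.

{"op": "drive_tool", "data": {
  "angular": [
    [0, 0, 0],
    [0, 0, 0],
    [0, 0, 0],
    [0, 0, 0],
    [0, 0, 0],
    [0, 0, 0],
    [0, 0, 0],
    [0, 0, 0],
    [0, 0, 0],
    [0, 0, 0],
    [0, 0, 0],
    [0, 0, 0],
    [0, 0, 0.14],
    [0, 0, 0.14],
    [0, 0, 0.14],
    [0, 0, 0.14],
    [0, 0, 0.14],
    [0, 0, 0.14],
    [0, 0, 0.14],
    [0, 0, 0.14]
  ],
  "delta_pos": [
    [-1.03, -3.13, 0],
    [-1.03, -3.13, 0],
    [-1.03, -3.13, 0],
    [-1.03, -3.13, 0],
    [-1.03, -3.13, 0],
    [-1.03, -3.13, 0],
    [-1.03, -3.13, 0],
    [-1.03, -3.13, 0],
    [-1.03, -3.13, 0],
    [-1.03, -3.13, 0],
    [-1.03, -3.13, 0],
    [-1.03, -3.13, 0],
    [0, 0, 0],
    [0, 0, 0],
    [0, 0, 0],
    [0, 0, 0],
    [0, 0, 0],
    [0, 0, 0],
    [0, 0, 0],
    [0, 0, 0]
  ],
  "gripper": [6, 6, 6, 6, 6, 6, 6, 6, 6, 6, 6, 6, 6, 6, 6, 6, 6, 6, 6, 6]
}}

```text
time_s: 5.25
tool_pos: [0.5266, -0.2503, 0.2388]
tool_rot: [179.9, -0.1, 25.5]
force: [-0.3, 0.3, 0.2]
grip_width: 0.0598
grasp_force: 0.0
```

```bash
cat >> h.py <<'E'
def step(p_goal,yaw=None):
    o=telemetry.get_obs(); M=R.from_euler('xyz',o["tool_rot"],degrees=True)
    d=M.inv().apply(np.array(p_goal)-o["tool_pos"])*100
    print("at",np.round(o["tool_pos"],4),np.round(o["tool_rot"],1),"q",np.round(o["qpos"]),"t",o["time_s"],"-> tool cm",d.round(2))
    if yaw is not None: print("rotvec",(M.inv()*R.from_euler('xyz',[180,0,yaw],degrees=True)).as_rotvec().round(3))
E
python3 - <<'E'
from h import *
p=eyes.read_camera("wrist"); save(p,"wrist2")
for d in models.cut_out(p,"cursor")[:3]:
    w=ray(p,d["centre"],.028); print(d["p"],d["centre"],w[:2],d["pixels"].sum(),fit(p,d["pixels"],CUR,(w[0],w[1],range(0,180,30))))
for d in models.cut_out(p,"black_cursor")[:2]:
    w=ray(p,d["centre"],.028); print('blk',d["p"],d["centre"],w[:2],fit(p,d["pixels"],CUR,(w[0],w[1],range(0,180,30))))
step((.5213,-.2527,.1),22.5)
E
```

```text
0.82 [392.0, 39.0] [ 0.68437284 -0.24112977] 2459 ([0.6832, -0.2409, 104.3887], np.float64(0.12))
0.74 [503.2, 82.7] [ 0.69542958 -0.34273755] 4159 ([0.7026, -0.3414, 28.0404], np.float64(0.338))
0.72 [317.1, 220.8] [ 0.51840928 -0.25127996] 1769 ([0.5191, -0.2513, 22.7252], np.float64(0.069))
blk 0.96 [208.1, 293.4] [ 0.40663108 -0.18608126] ([0.3974, -0.1698, 105.2209], np.float64(1.38))
at [ 0.5268 -0.2504  0.2385] [ 1.799e+02 -1.000e-01  2.600e+01] q [ 17.  10.   6.  93.  -1.  77. -40.] t 5.4 -> tool cm [-0.62 -0.06 13.85]
rotvec [ 0.001 -0.002  0.061]
```

View pics/wrist2.png

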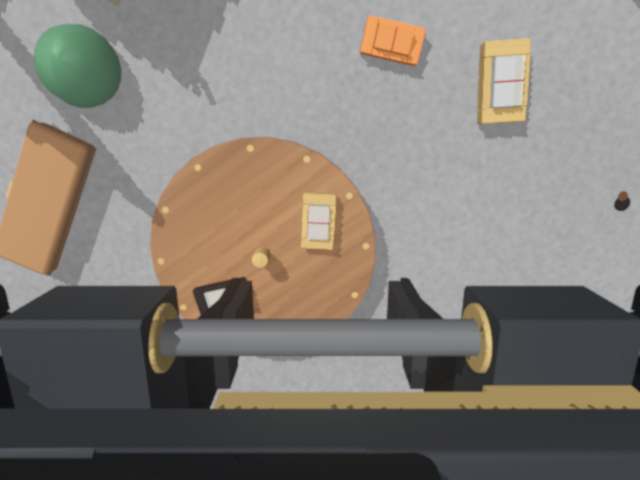

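The wrist view shows the brass cursor at (319,222), the finial at (260,258) and the black cursor at (215,295). The fingers can go down clear of the last two.

{"op": "drive_tool", "data": {
  "angular": [
    [0, 0, 0.06],
    [0, 0, 0],
    [0, 0, 0],
    [0, 0, 0],
    [0, 0, 0],
    [0, 0, 0],
    [0, 0, 0],
    [0, 0, 0]
  ],
  "delta_pos": [
    [-0.68, -0.15, 0],
    [0, 0, 3],
    [0, 0, 3],
    [0, 0, 3],
    [0, 0, 3],
    [0, 0, 2],
    [0, 0, 0],
    [0, 0, 0]
  ],
  "gripper": [4.8, 4.8, 4.8, 4.8, 4.8, 4.8, 4.8, 4.8]
}}

```text
time_s: 6.2
tool_pos: [0.5207, -0.2524, 0.0981]
tool_rot: [180.0, -0.0, 22.5]
force: [0.0, -0.7, 0.2]
grip_width: 0.0484
grasp_force: 0.0
```

```bash
python3 - <<'E'
from h import *
p=eyes.read_camera("wrist"); save(p,"wrist3")
for d in models.cut_out(p,"cursor")[:3]:
    w=ray(p,d["centre"],.028); print(d["p"],d["centre"],w[:2],d["pixels"].sum(),fit(p,d["pixels"],CUR,(w[0],w[1],range(0,180,30))))
step((.520,-.252,.0375),22.6)
E
```

```text
0.89 [601.6, 47.5] [ 0.67964134 -0.34029384] 6596 ([0.6852, -0.3376, 30.7403], np.float64(0.203))
0.88 [319.6, 260.4] [ 0.52036704 -0.25183029] 4588 ([0.5187, -0.2517, 22.6447], np.float64(0.042))
at [ 0.5217 -0.2529  0.0993] [ 1.799e+02 -1.000e-01  2.240e+01] q [ 18.  16.   6. 103.  -2.  61. -43.] t 6.3 -> tool cm [-0.14 -0.16  6.18]
rotvec [ 0.002 -0.003 -0.003]
```

{"op": "drive_tool", "data": {
  "angular": [
    [0, 0, 0],
    [0, 0, 0],
    [0, 0, 0],
    [0, 0, 0],
    [0, 0, 0],
    [0, 0, 0],
    [0, 0, 0],
    [0, 0, 0],
    [0, 0, 0],
    [0, 0, 0],
    [0, 0, 0],
    [0, 0, 0],
    [0, 0, 0]
  ],
  "delta_pos": [
    [-0.1, -0.05, 2],
    [0, 0, 2],
    [0, 0, 1.2],
    [0, 0, 0.9],
    [0, 0, 0],
    [0, 0, 0],
    [0, 0, 0],
    [0, 0, 0],
    [0, 0, 0],
    [0, 0, 0],
    [0, 0, 0],
    [0, 0, 0],
    [0, 0, 0]
  ],
  "gripper": [4.8, 4.8, 4.8, 4.8, 4.8, 4.8, 4, 3.5, 3.2, 2.8, 2.5, 2.5, 2.5],
  "squeeze": 15
}}

```text
time_s: 7.6
tool_pos: [0.5197, -0.2524, 0.0365]
tool_rot: [180.0, -0.0, 22.4]
force: [-0.1, 0.0, 2.1]
grip_width: 0.0297
grasp_force: 15.4
```

{"op": "drive_tool", "data": {
  "angular": [
    [0, 0, 0],
    [0, 0, 0],
    [0, 0, 0],
    [0, 0, 0],
    [0, 0, 0],
    [0, 0, 0],
    [0, 0, 0]
  ],
  "delta_pos": [
    [0, 0, -1],
    [0, 0, -3],
    [0, 0, -4],
    [0, 0, -4],
    [0, 0, -4],
    [0, 0, 0],
    [0, 0, 0]
  ],
  "gripper": [2.5, 2.5, 2.5, 2.5, 2.5, 2.5, 2.5]
}}

```text
time_s: 8.3
tool_pos: [0.5199, -0.2526, 0.1977]
tool_rot: [179.9, -0.1, 22.4]
force: [-0.4, -0.1, -1.6]
grip_width: 0.0296
grasp_force: 15.0
```

```bash
python3 - <<'E'
from h import *
p=eyes.read_camera("wrist"); save(p,"wrist4"); o=telemetry.get_obs(); print(o["grip_width"],o["grasp_force"],o["force"])
step((.46,.018,.195),164)
dz=o["tool_pos"][2]-.0365
for d in models.cut_out(p,"cursor")[:3]:
    w=ray(p,d["centre"],.028+dz); print(d["p"],d["centre"],w[:2],d["pixels"].sum(),fit(p,d["pixels"],CUR+[0,0,dz],(w[0],w[1],range(0,180,30))))
E
```

```text
0.029754770812405403 14.99982163310051 [-0.11307412 -0.13485574 -1.16979743]
at [ 0.5191 -0.2522  0.196 ] [-180.     0.    22.4] q [ 17.  11.   7.  97.  -1.  72. -43.] t 8.35 -> tool cm [  4.82 -27.23   0.11]
rotvec [-1.000e-03 -1.000e-03 -2.472e+00]
0.95 [523.0, 53.0] [ 0.64075484 -0.28298614] 5621 ([0.6316, -0.2669, 119.415], np.float64(0.305))
0.84 [320.6, 283.1] [ 0.52873409 -0.24863029] 5648 ([0.5391, -0.2437, 22.4888], np.float64(0.301))
0.56 [395.8, 17.2] [ 0.63357311 -0.23462832] 2561 ([0.6528, -0.2252, 12.0885], np.float64(0.729))
```

View pics/wrist4.png

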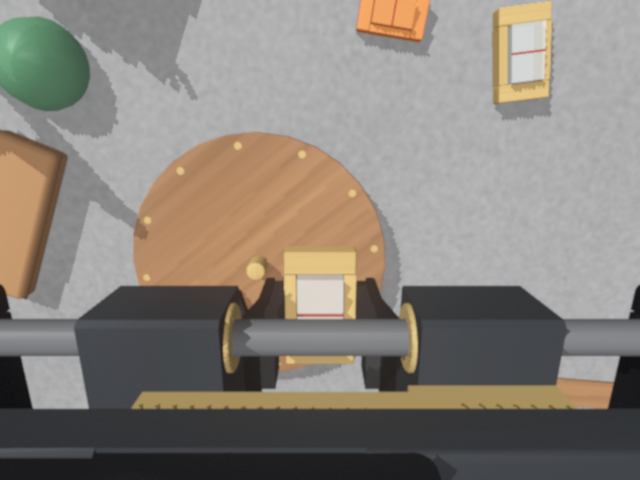

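The cursor is held square between the pads (320,300), and the platter is undisturbed. I'll compute its offset in the grip while carrying it over.

{"op": "drive_tool", "data": {
  "angular": [
    [0, 0, 0],
    [0, 0, 0],
    [0, 0, 0],
    [0, 0, 0],
    [0, 0, 0],
    [0, 0, 0],
    [0, 0, 0],
    [0, 0, 0],
    [0, 0, 0],
    [0, 0, 0],
    [0, 0, -0.145],
    [0, 0, -0.145],
    [0, 0, -0.145],
    [0, 0, -0.145],
    [0, 0, -0.145],
    [0, 0, -0.145],
    [0, 0, -0.145],
    [0, 0, -0.145],
    [0, 0, -0.145],
    [0, 0, -0.145]
  ],
  "delta_pos": [
    [0.2, -1.2, 0],
    [0.4, -2.4, 0],
    [0.6, -3.2, 0],
    [0.6, -3.2, 0],
    [0.6, -3.4, 0],
    [0.6, -3.4, 0],
    [0.6, -3.4, 0],
    [0.6, -3.4, 0],
    [0.4, -2.4, 0],
    [0.2, -1.2, 0],
    [0, 0, 0],
    [0, 0, 0],
    [0, 0, 0],
    [0, 0, 0],
    [0, 0, 0],
    [0, 0, 0],
    [0, 0, 0],
    [0, 0, 0],
    [0, 0, 0],
    [0, 0, 0]
  ],
  "gripper": [2.5, 2.5, 2.5, 2.5, 2.5, 2.5, 2.5, 2.5, 2.5, 2.5, 2.5, 2.5, 2.5, 2.5, 2.5, 2.5, 2.5, 2.5, 2.5, 2.5]
}}

```text
time_s: 10.4
tool_pos: [0.4598, 0.0168, 0.1954]
tool_rot: [-179.9, -0.0, 105.7]
force: [0.3, -0.2, -0.6]
grip_width: 0.03
grasp_force: 15.0
```

{"op": "drive_tool", "data": {
  "angular": [
    [0, 0, -0.145],
    [0, 0, -0.145],
    [0, 0, -0.145],
    [0, 0, -0.145],
    [0, 0, -0.145],
    [0, 0, -0.145],
    [0, 0, -0.145],
    [0, 0, 0],
    [0, 0, 0]
  ],
  "delta_pos": [
    [0, 0, 0],
    [0, 0, 0],
    [0, 0, 0],
    [0, 0, 0],
    [0, 0, 0],
    [0, 0, 0],
    [0, 0, 0],
    [0, 0, 0],
    [0, 0, 0]
  ],
  "gripper": [2.5, 2.5, 2.5, 2.5, 2.5, 2.5, 2.5, 2.5, 2.5]
}}

```text
time_s: 11.3
tool_pos: [0.46, 0.0171, 0.1958]
tool_rot: [-180.0, -0.1, 163.4]
force: [-0.2, 0.6, 0.5]
grip_width: 0.0299
grasp_force: 15.0
```

```bash
python3 - <<'E'
from h import *
p=eyes.read_camera("wrist"); save(p,"wrist5"); o=telemetry.get_obs(); M=R.from_euler('xyz',o["tool_rot"],degrees=True)
# rel. height of frame top to TCP: .032-.0365
zt=o["tool_pos"][2]-.0045
for r in (246,248,250): print(r,(M.inv().apply(ray(p,(320,r),zt)-o["tool_pos"])*1e3).round(1))
print(o["grip_width"],o["grasp_force"]); step((.4918,.2098,.195),164.2)
g=cv2.cvtColor(p["pixels"],cv2.COLOR_RGB2HSV)[:,320]; print(g[225:330:3].tolist())
try: print(outline(p,(.4918,.21,.03)))
except Exception as e: print(e)
E
```

```text
246 [29.4  0.1  4.5]
248 [28.6  0.1  4.5]
250 [27.8  0.1  4.5]
0.029812671561402757 14.999848455190659
at [0.4601 0.0172 0.1959] [-180.    -0.   163.4] q [ -2.  -3.  -4. 112.  -0.  71.  68.] t 11.35 -> tool cm [ 2.46 19.36  0.09]
rotvec [-0.    -0.001 -0.014]
[[15, 102, 216], [15, 102, 215], [15, 103, 215], [15, 104, 214], [15, 104, 214], [14, 109, 178], [14, 109, 173], [17, 112, 153], [18, 111, 149], [19, 111, 179], [20, 110, 193], [20, 108, 194], [20, 109, 195], [20, 109, 195], [20, 110, 193], [20, 108, 194], [19, 96, 185], [15, 3, 152], [60, 6, 160], [65, 16, 193], [67, 17, 195], [69, 18, 197], [68, 20, 200], [68, 20, 201], [68, 20, 202], [67, 21, 203], [68, 22, 205], [68, 24, 206], [67, 22, 207], [64, 20, 202], [4, 114, 161], [62, 21, 173], [10, 9, 86], [30, 3, 98], [120, 2, 110]]
(571, (489.1032409667969, 209.78628540039062), (36.038875579833984, 57.874542236328125), np.float32(-15.486467))
```

{"op": "drive_tool", "data": {
  "angular": [
    [0, 0, -0.014],
    [0, 0, 0],
    [0, 0, 0],
    [0, 0, 0],
    [0, 0, 0],
    [0, 0, 0],
    [0, 0, 0],
    [0, 0, 0],
    [0, 0, 0],
    [0, 0, 0],
    [0, 0, 0],
    [0, 0, 0],
    [0, 0, 0],
    [0, 0, 0]
  ],
  "delta_pos": [
    [1.04, 1, 0],
    [1, 2, 0],
    [0, 3, 0],
    [0, 3, 0],
    [0, 3, 0],
    [0, 3, 0],
    [0, 2.6, 0],
    [0, 1.5, 0],
    [0, 0, 2],
    [0, 0, 3],
    [0, 0, 3],
    [0, 0, 2],
    [0, 0, 0],
    [0, 0, 0]
  ],
  "gripper": [2.5, 2.5, 2.5, 2.5, 2.5, 2.5, 2.5, 2.5, 2.5, 2.5, 2.5, 2.5, 2.5, 2.5]
}}

```text
time_s: 12.75
tool_pos: [0.4921, 0.207, 0.0967]
tool_rot: [-180.0, -0.0, 164.4]
force: [-0.2, 0.3, -0.9]
grip_width: 0.0297
grasp_force: 15.0
```

```bash
python3 - <<'E'
from h import *
p=eyes.read_camera("wrist"); save(p,"wrist6")
print(outline(p,(.4918,.21,.03)))
step((.492,.2095,.0445),164.3)
E
```

```text
(3381, (492.8006286621094, 207.08184814453125), (42.20142364501953, 66.23213958740234), np.float32(-16.147385))
at [0.4928 0.2073 0.0976] [1.799e+02 1.000e-01 1.644e+02] q [-13.  12. -14. 109.   3.  60.  46.] t 12.8 -> tool cm [0.14 0.18 5.31]
rotvec [0.001 0.001 0.002]
```

View pics/wrist6.png

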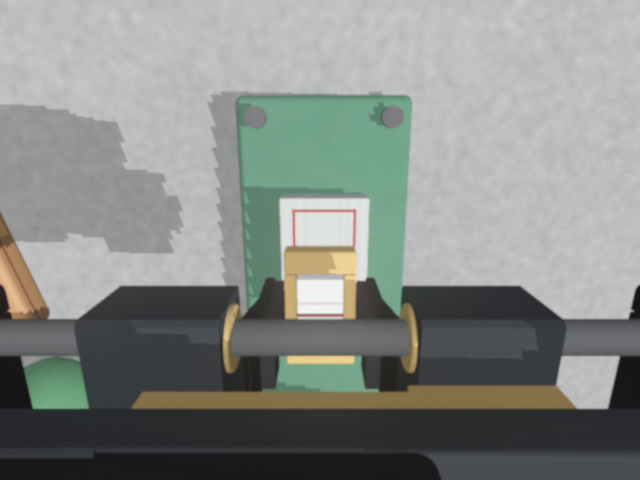

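The outline's far end shows at (293–355, 211) and the held cursor is aligned with it. I'll compute the final offset directly from this line.

```bash
python3 - <<'E'
from h import *
p=eyes.read_camera("wrist"); o=telemetry.get_obs(); M=R.from_euler('xyz',o["tool_rot"],degrees=True)
a=(ray(p,(293,211),.03)+ray(p,(355,211),.03))/2
print(ray(p,(293,211),.03),ray(p,(355,211),.03),"line in tool mm",(M.inv().apply(a-o["tool_pos"])*1e3).round(1)[:2],"-> anvil centre x off",-29)
print("cursor far edge tool x at rows 249..252",[(M.inv().apply(ray(p,(320,r),o["tool_pos"][2]-.0045)-o["tool_pos"])*1e3).round(1)[0] for r in(249,251)])
E
```

```text
[0.45911936 0.20143714 0.03      ] [0.46837327 0.23461647 0.03      ] line in tool mm [31.3  2.2] -> anvil centre x off -29
cursor far edge tool x at rows 249..252 [np.float64(28.5), np.float64(27.7)]
```

{"op": "drive_tool", "data": {
  "angular": [
    [0, 0, 0],
    [0, 0, 0],
    [0, 0, 0],
    [0, 0, 0],
    [0, 0, 0],
    [0, 0, 0],
    [0, 0, 0],
    [0, 0, 0]
  ],
  "delta_pos": [
    [0.1, 0.2, 1],
    [0, 0, 1.5],
    [0, 0, 1.5],
    [0, 0, 0.7],
    [0, 0, 0.3],
    [0, 0, 0.2],
    [0, 0, 0],
    [0, 0, 0]
  ],
  "gripper": [2.5, 2.5, 2.5, 2.5, 2.5, 2.5, 2.5, 2.5]
}}

```text
time_s: 13.65
tool_pos: [0.4923, 0.2094, 0.0446]
tool_rot: [180.0, 0.1, 164.4]
force: [-1.1, 0.1, -0.4]
grip_width: 0.0298
grasp_force: 15.0
```

{"op": "drive_tool", "data": {
  "angular": [
    [0, 0, 0],
    [0, 0, 0],
    [0, 0, 0],
    [0, 0, 0],
    [0, 0, 0],
    [0, 0, 0],
    [0, 0, 0],
    [0, 0, 0],
    [0, 0, 0],
    [0, 0, 0],
    [0, 0, 0],
    [0, 0, 0],
    [0, 0, 0]
  ],
  "delta_pos": [
    [0, 0, 0.06],
    [0, 0, 0],
    [0, 0, 0],
    [0, 0, 0],
    [0, 0, 0],
    [0, 0, 0],
    [0, 0, -1],
    [0, 0, -3],
    [0, 0, -4],
    [0, 0, -4],
    [0, 0, -3],
    [0, 0, 0],
    [0, 0, 0]
  ],
  "gripper": [2.5, 3.1, 3.4, 4, 4.5, 4.8, 4.8, 4.8, 4.8, 4.8, 4.8, 4.8, 4.8]
}}

```text
time_s: 14.95
tool_pos: [0.4915, 0.2081, 0.1937]
tool_rot: [-179.9, -0.0, 164.4]
force: [-0.4, -0.4, -0.0]
grip_width: 0.0482
grasp_force: 0.0
```

```bash
python3 - <<'E'
from h import *
step((.5,.2,.19))
for n in("wrist","side","scene"):
    p=eyes.read_camera(n); save(p,n+"7")
    L=models.cut_out(p,"cursor")
    for d in L:
        w=ray(p,d["centre"],.038)
        if np.hypot(w[0]-.491,w[1]-.21)<.05: print(n,d["p"],d["centre"],w[:2],fit(p,d["pixels"],CUR+[0,0,.008],(w[0],w[1],range(0,180,30))))
E
```

```text
at [0.4915 0.2081 0.1937] [-179.9   -0.   164.4] q [-12.   6. -14. 103.   2.  71.  47.] t 14.95 -> tool cm [-1.04 -0.55  0.37]
wrist 0.61 [322.8, 224.5] [0.48974962 0.21084266] ([0.491, 0.2093, -15.7353], np.float64(0.044))
side 0.81 [212.2, 211.7] [0.49569209 0.2162686 ] ([0.4945, 0.2079, -17.0074], np.float64(0.124))
scene 0.83 [433.2, 324.9] [0.50056584 0.21184472] ([0.4933, 0.2101, -14.9188], np.float64(0.128))
```

View pics/wrist7.png

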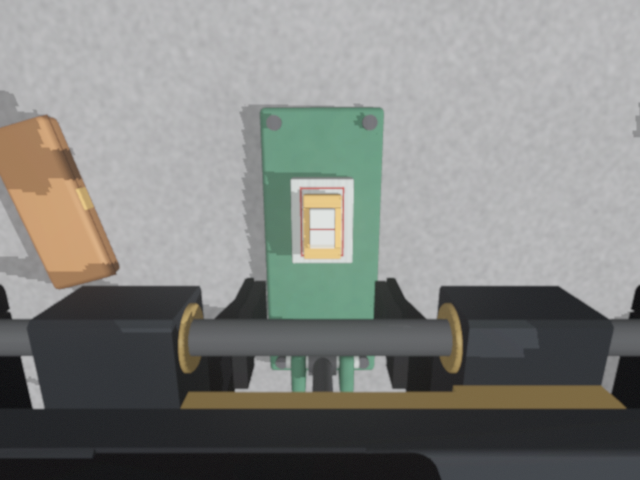

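The cursor lies inside the outline, centred at (322,226) with the hairline up. Next I'll rise, turn 90° to grip across the crossbar, and go above its +y half.

{"op": "drive_tool", "data": {
  "angular": [
    [0, 0, 0],
    [0, 0, 0],
    [0, 0, 0.143],
    [0, 0, 0.143],
    [0, 0, 0.143],
    [0, 0, 0.143],
    [0, 0, 0.143],
    [0, 0, 0.143],
    [0, 0, 0.143],
    [0, 0, 0.143],
    [0, 0, 0.143],
    [0, 0, 0.143],
    [0, 0, 0.143],
    [0, 0, 0],
    [0, 0, 0]
  ],
  "delta_pos": [
    [0, 0, -4],
    [0, 0, -4],
    [0, 0, -1],
    [0, 0, 0],
    [0, 0, 0],
    [0, 0, 0],
    [0, 0, 0],
    [0, 0, 0],
    [0, 0, 0],
    [0, 0, 0],
    [0, 0, 0],
    [0, 0, 0],
    [0, 0, 0],
    [0, 0, 0],
    [0, 0, 0]
  ],
  "gripper": [4.8, 4.8, 4.8, 4.8, 4.8, 4.8, 4.8, 4.8, 4.8, 4.8, 4.8, 4.8, 4.8, 4.8, 4.8]
}}

```text
time_s: 16.75
tool_pos: [0.4916, 0.2091, 0.2832]
tool_rot: [-180.0, 0.0, 74.5]
force: [0.7, -1.0, 0.2]
grip_width: 0.0476
grasp_force: 0.0
```

```bash
python3 - <<'E'
from h import *
step((.6016,.217,.27),74.2)
E
```

```text
at [0.4916 0.2091 0.2832] [-180.     0.    74.5] q [-15.   4. -11.  95.   1.  81. -42.] t 16.75 -> tool cm [ 3.7  10.39  1.31]
rotvec [-0.001  0.     0.005]
```

{"op": "drive_tool", "data": {
  "angular": [
    [0, 0, 0.005],
    [0, 0, 0],
    [0, 0, 0],
    [0, 0, 0],
    [0, 0, 0],
    [0, 0, 0]
  ],
  "delta_pos": [
    [1, 2.6, 0],
    [1, 2.6, 0],
    [1, 2.6, 0],
    [0.7, 2.6, 0],
    [0, 0, 0],
    [0, 0, 0]
  ],
  "gripper": [4.8, 4.8, 4.8, 4.8, 4.8, 4.8]
}}

```text
time_s: 17.35
tool_pos: [0.6017, 0.2161, 0.2828]
tool_rot: [-179.9, 0.0, 74.1]
force: [-0.0, 0.4, -0.0]
grip_width: 0.048
grasp_force: 0.0
```

```bash
python3 - <<'E'
from h import *
p=eyes.read_camera("wrist"); save(p,"wrist8")
step((.6016,.217,.214),74.2)
A=np.array([.4915,.2097,0]);Y=R.from_euler('z',-15.8,degrees=True)
for b in(-60,0,60): print(b,proj(p,A+Y.apply([.104,b/1e3,.219])).round())
for n in("side","scene"):
    q=eyes.read_camera(n); d=models.search_frame(q,"lever_bar")[:1]; print(n,d)
    save(q,n+"8")
E
```

```text
at [0.6013 0.2164 0.2833] [-179.9    0.    74.1] q [-14.  16. -10.  80.   3.  83. -40.] t 17.4 -> tool cm [0.07 0.03 6.93]
rotvec [-0.001  0.    -0.002]
-60 [321. 408.]
0 [321. 322.]
60 [321. 224.]
side [{'centre': [257.0, 160.6], 'p': 0.83}]
scene [{'centre': [393.6, 299.0], 'p': 0.79}]
```

View pics/wrist8.png

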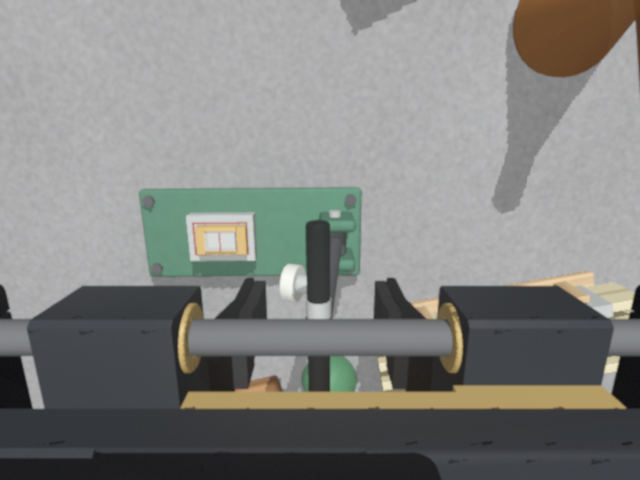

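The bar runs straight along the gap at column 318, with its end at row 224, as predicted. I'll descend and grip it.

{"op": "drive_tool", "data": {
  "angular": [
    [0, 0, 0],
    [0, 0, 0],
    [0, 0, 0],
    [0, 0, 0],
    [0, 0, 0],
    [0, 0, 0],
    [0, 0, 0],
    [0, 0, 0],
    [0, 0, 0],
    [0, 0, 0],
    [0, 0, 0],
    [0, 0, 0]
  ],
  "delta_pos": [
    [0, -0.1, 2],
    [0, 0, 2],
    [0, 0, 2],
    [0, 0, 0.9],
    [0, 0, 0],
    [0, 0, 0],
    [0, 0, 0],
    [0, 0, 0],
    [0, 0, 0],
    [0, 0, 0],
    [0, 0, 0],
    [0, 0, 0]
  ],
  "gripper": [4.8, 4.8, 4.8, 4.8, 4.5, 3.8, 3, 2.2, 1.6, 1.0, 1.0, 1.0],
  "squeeze": 10
}}

```text
time_s: 18.8
tool_pos: [0.6008, 0.2166, 0.215]
tool_rot: [-180.0, -0.0, 74.0]
force: [-1.1, 1.1, 2.6]
grip_width: 0.0136
grasp_force: 10.0
```

```bash
python3 - <<'E'
from h import *
step((.6016,.217,.214),74.2); o=telemetry.get_obs(); print(o["force"],o["grip_width"],o["grasp_force"])
# arc in tool coords (cm): y = -press x motion, z down
h=np.array([120,42]); r0=np.hypot(16,177); r1=np.hypot(170,40); 
prev=None; N=26
f0=np.arctan2(177,16); f1=f0-1.262
s=np.linspace(0,1,N+1); 
a=f0-(f0-f1)*s
X=np.c_[-177*np.cos(a)*1.0,177*np.sin(a)]*(1-(1-174.6/177.7)*s)[:,None]
print((np.diff(X,axis=0)/10).round(2).tolist())
E
```

```text
at [0.6008 0.2166 0.215 ] [-180.   -0.   74.] q [-14.  18. -10.  86.   3.  76. -40.] t 18.8 -> tool cm [0.06 0.07 0.1 ]
rotvec [-0.    -0.    -0.003]
[-1.1350164   1.06942361  2.58652248] 0.013619904407235319 10.000425428152084
[[-0.85, -0.11], [-0.84, -0.15], [-0.84, -0.19], [-0.83, -0.23], [-0.81, -0.27], [-0.8, -0.31], [-0.78, -0.35], [-0.76, -0.39], [-0.74, -0.42], [-0.72, -0.46], [-0.7, -0.49], [-0.67, -0.52], [-0.65, -0.56], [-0.62, -0.59], [-0.59, -0.61], [-0.56, -0.64], [-0.52, -0.67], [-0.49, -0.69], [-0.46, -0.71], [-0.42, -0.74], [-0.38, -0.75], [-0.35, -0.77], [-0.31, -0.79], [-0.27, -0.8], [-0.23, -0.81], [-0.19, -0.82]]
```

{"op": "drive_tool", "data": {
  "angular": [
    [0, 0, 0],
    [0, 0, 0],
    [0, 0, 0],
    [0, 0, 0],
    [0, 0, 0],
    [0, 0, 0],
    [0, 0, 0],
    [0, 0, 0],
    [0, 0, 0],
    [0, 0, 0],
    [0, 0, 0],
    [0, 0, 0],
    [0, 0, 0],
    [0, 0, 0],
    [0, 0, 0],
    [0, 0, 0]
  ],
  "delta_pos": [
    [0, 0, 0],
    [0, 0, 0],
    [0, -0.85, 0.11],
    [0, -0.84, 0.15],
    [0, -0.84, 0.19],
    [0, -0.83, 0.23],
    [0, -0.81, 0.27],
    [0, -0.8, 0.31],
    [0, -0.78, 0.35],
    [0, -0.76, 0.39],
    [0, -0.74, 0.42],
    [0, -0.72, 0.46],
    [0, -0.7, 0.49],
    [0, -0.67, 0.52],
    [0, -0.65, 0.56],
    [0, 0, 0]
  ],
  "gripper": [1, 1, 1, 1, 1, 1, 1, 1, 1, 1, 1, 1, 1, 1, 1, 1],
  "squeeze": 45
}}

```text
time_s: 20.4
tool_pos: [0.5033, 0.2445, 0.169]
tool_rot: [-179.9, 0.0, 74.1]
force: [3.3, -1.1, 2.2]
grip_width: 0.0127
grasp_force: 45.0
```

```bash
python3 - <<'E'
from h import *
step((.5,.2,.1)); o=telemetry.get_obs(); print(o["force"],o["wrist_torque"],o["grip_width"],o["grasp_force"])
d=(np.array(o["tool_pos"])-[.6008,.2166,.2145]); print("press-frame disp mm",(R.from_euler('z',-15.8,degrees=True).inv().apply(d)*1e3).round(1))
p=eyes.read_camera("side"); save(p,"side9"); q=cv2.resize(p["pixels"][60:300,120:420],None,fx=2,fy=2); cv2.imwrite("pics/side9c.png",q[:,:,::-1])
E
```

```text
at [0.5033 0.2445 0.169 ] [-179.9    0.    74.1] q [-17.  11. -12. 101.   2.  69. -46.] t 20.4 -> tool cm [-4.36  0.91  6.9 ]
[ 3.315829   -1.12202371  2.16868503] [-0.30082885 -0.90684921  0.04389041] 0.012684340275210166 44.9996942281723
press-frame disp mm [-101.4    0.3  -45.5]
```

View pics/side9c.png

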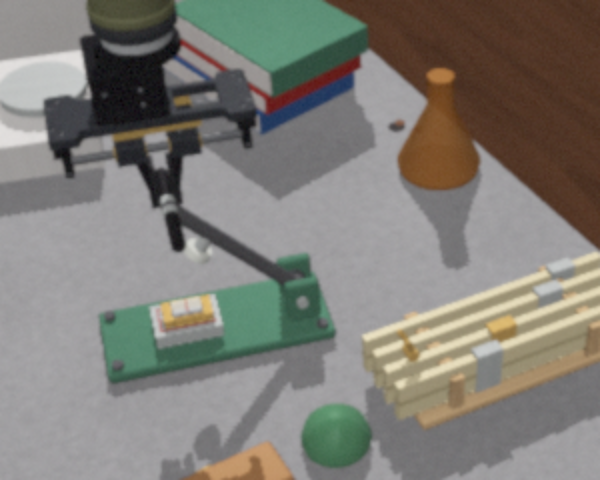

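The lever is halfway over, gripped at (170,190), and the cursor is undisturbed at (188,312). Continuing down.

{"op": "drive_tool", "data": {
  "angular": [
    [0, 0, 0],
    [0, 0, 0],
    [0, 0, 0],
    [0, 0, 0],
    [0, 0, 0],
    [0, 0, 0],
    [0, 0, 0],
    [0, 0, 0],
    [0, 0, 0],
    [0, 0, 0],
    [0, 0, 0],
    [0, 0, 0],
    [0, 0, 0],
    [0, 0, 0],
    [0, 0, 0]
  ],
  "delta_pos": [
    [0, -0.62, 0.59],
    [0, -0.59, 0.61],
    [0, -0.56, 0.64],
    [0, -0.52, 0.67],
    [0, -0.49, 0.69],
    [0, -0.46, 0.71],
    [0, -0.42, 0.74],
    [0, -0.38, 0.75],
    [0, -0.35, 0.77],
    [0, -0.31, 0.79],
    [0, -0.27, 0.8],
    [0, -0.23, 0.81],
    [0, -0.19, 0.82],
    [0, 0, 0],
    [0, 0, 0]
  ],
  "gripper": [1, 1, 1, 1, 1, 1, 1, 1, 1, 1, 1, 1, 1, 1, 1]
}}

```text
time_s: 21.95
tool_pos: [0.4523, 0.2587, 0.0763]
tool_rot: [-179.9, 0.1, 74.0]
force: [0.8, -1.5, 7.0]
grip_width: 0.0123
grasp_force: 45.1
```

```bash
python3 - <<'E'
from h import *
step((.5,.2,.1)); o=telemetry.get_obs(); print(o["force"],o["wrist_torque"],o["grip_width"],o["grasp_force"])
d=(np.array(o["tool_pos"])-[.6008,.2166,.2145]); print("press-frame disp mm",(R.from_euler('z',-15.8,degrees=True).inv().apply(d)*1e3).round(1), "want -154,0,-137")
p=eyes.read_camera("side"); save(p,"side10"); q=cv2.resize(p["pixels"][120:270,130:330],None,fx=4,fy=4,interpolation=cv2.INTER_CUBIC); cv2.imwrite("pics/side10c.png",q[:,:,::-1])
E
```

```text
at [0.4523 0.2587 0.0763] [-1.799e+02  1.000e-01  7.400e+01] q [-20.  12. -14. 111.   3.  58. -51.] t 21.95 -> tool cm [-4.33  6.2  -2.37]
[ 0.81294635 -1.46400314  6.99326459] [-0.53292794 -0.30127911  0.10894487] 0.012348722220759303 45.11163532733917
press-frame disp mm [-1.543e+02  1.000e-01 -1.382e+02] want -154,0,-137
```

View pics/side10c.png

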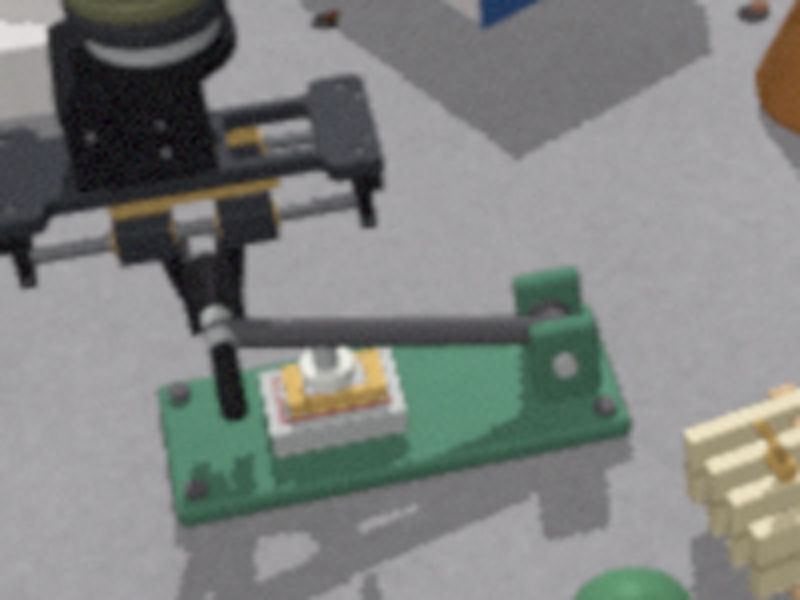

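The white pad sits on the cursor at (327,372). I'll push a little further to confirm the stop, and hold.

{"op": "drive_tool", "data": {
  "angular": [
    [0, 0, 0],
    [0, 0, 0],
    [0, 0, 0],
    [0, 0, 0],
    [0, 0, 0],
    [0, 0, 0],
    [0, 0, 0],
    [0, 0, 0]
  ],
  "delta_pos": [
    [0, -0.03, 0.15],
    [0, 0, 0.1],
    [0, 0, 0],
    [0, 0, 0],
    [0, 0, 0],
    [0, 0, 0],
    [0, 0, 0],
    [0, 0, 0]
  ],
  "gripper": [1, 1, 1, 1, 1, 1, 1, 1]
}}

```text
time_s: 22.8
tool_pos: [0.452, 0.2588, 0.0748]
tool_rot: [-179.9, 0.1, 74.0]
force: [-1.9, -3.4, 12.8]
grip_width: 0.0122
grasp_force: 45.1
```

{"op": "drive_tool", "data": {
  "angular": [
    [0, 0, 0],
    [0, 0, 0],
    [0, 0, 0],
    [0, 0, 0],
    [0, 0, 0],
    [0, 0, 0],
    [0, 0, 0],
    [0, 0, 0]
  ],
  "delta_pos": [
    [0, 0, 0.1],
    [0, 0, 0.1],
    [0, 0, 0],
    [0, 0, 0],
    [0, 0, 0],
    [0, 0, 0],
    [0, 0, 0],
    [0, 0, 0]
  ],
  "gripper": [1, 1, 1, 1, 1, 1, 1, 1]
}}

```text
time_s: 23.6
tool_pos: [0.452, 0.2589, 0.0745]
tool_rot: [-179.9, 0.1, 74.0]
force: [-5.6, -7.2, 22.5]
grip_width: 0.0124
grasp_force: 44.9
```

The force climbs to 22 N with no further travel, so the lever is at its stop and has been held there more than 1 s. Now I'll ease it back along the same arc.

{"op": "drive_tool", "data": {
  "angular": [
    [0, 0, 0],
    [0, 0, 0],
    [0, 0, 0],
    [0, 0, 0],
    [0, 0, 0],
    [0, 0, 0],
    [0, 0, 0],
    [0, 0, 0],
    [0, 0, 0],
    [0, 0, 0],
    [0, 0, 0],
    [0, 0, 0],
    [0, 0, 0],
    [0, 0, 0],
    [0, 0, 0],
    [0, 0, 0],
    [0, 0, 0]
  ],
  "delta_pos": [
    [0, 0, -0.2],
    [0, 0.03, -0.15],
    [0, 0, -0.1],
    [0, 0.19, -0.82],
    [0, 0.23, -0.81],
    [0, 0.27, -0.8],
    [0, 0.31, -0.79],
    [0, 0.35, -0.77],
    [0, 0.38, -0.75],
    [0, 0.42, -0.74],
    [0, 0.46, -0.71],
    [0, 0.49, -0.69],
    [0, 0.52, -0.67],
    [0, 0.56, -0.64],
    [0, 0.59, -0.61],
    [0, 0.62, -0.59],
    [0, 0, 0]
  ],
  "gripper": [1, 1, 1, 1, 1, 1, 1, 1, 1, 1, 1, 1, 1, 1, 1, 1, 1]
}}

```text
time_s: 25.3
tool_pos: [0.5103, 0.2426, 0.1676]
tool_rot: [179.6, -0.2, 73.8]
force: [22.2, 2.4, -24.1]
grip_width: 0.012
grasp_force: 46.2
```

{"op": "drive_tool", "data": {
  "angular": [
    [0, 0, 0],
    [0, 0, 0],
    [0, 0, 0],
    [0, 0, 0],
    [0, 0, 0],
    [0, 0, 0],
    [0, 0, 0],
    [0, 0, 0],
    [0, 0, 0],
    [0, 0, 0],
    [0, 0, 0],
    [0, 0, 0],
    [0, 0, 0],
    [0, 0, 0],
    [0, 0, 0]
  ],
  "delta_pos": [
    [0, 0.65, -0.56],
    [0, 0.67, -0.52],
    [0, 0.7, -0.49],
    [0, 0.72, -0.46],
    [0, 0.74, -0.42],
    [0, 0.76, -0.39],
    [0, 0.78, -0.35],
    [0, 0.8, -0.31],
    [0, 0.81, -0.27],
    [0, 0.83, -0.23],
    [0, 0.84, -0.19],
    [0, 0.84, -0.15],
    [0, 0.85, -0.11],
    [0, 0, 0],
    [0, 0, 0]
  ],
  "gripper": [1, 1, 1, 1, 1, 1, 1, 1, 1, 1, 1, 1, 1, 1, 1]
}}

```text
time_s: 26.8
tool_pos: [0.5961, 0.2179, 0.2063]
tool_rot: [-179.2, 0.3, 74.1]
force: [3.2, 4.6, -26.6]
grip_width: 0.0118
grasp_force: 46.5
```

```bash
python3 - <<'E'
from h import *
o=telemetry.get_obs(); print(o["tool_pos"],o["force"],o["wrist_torque"],o["grip_width"],o["grasp_force"])
E
```

```text
[0.59614426 0.21790058 0.20625395] [  3.15011349   4.59964241 -26.6457683 ] [ 1.05486252 -0.44935889  0.0056285 ] 0.011797226220158509 46.45481877028942
```

The tool is being pulled radially inward: the grip sits a few mm off the commanded arc. I'll relax that before any release, and nudge the lever fully home.

{"op": "drive_tool", "data": {
  "angular": [
    [0, 0, 0],
    [0, 0, 0],
    [0, 0, 0],
    [0, 0, 0],
    [0, 0, 0],
    [0, 0, 0],
    [0, 0, 0],
    [0, 0, 0]
  ],
  "delta_pos": [
    [0, 0, 0.1],
    [0, 0, 0.1],
    [0, 0, 0.1],
    [0, 0, 0.1],
    [0, 0.1, 0],
    [0, 0.1, 0],
    [0, 0.1, 0],
    [0, 0, 0]
  ],
  "gripper": [1, 1, 1, 1, 1, 1, 1, 1]
}}

```text
time_s: 27.6
tool_pos: [0.6007, 0.2166, 0.2069]
tool_rot: [-179.5, 0.1, 74.1]
force: [0.1, 4.5, -26.0]
grip_width: 0.0123
grasp_force: 46.6
```

```bash
python3 - <<'E'
from h import *
o=telemetry.get_obs(); print(o["tool_pos"],o["force"],o["wrist_torque"],o["grip_width"],o["grasp_force"])
p=eyes.read_camera("side"); save(p,"side11"); q=cv2.resize(p["pixels"][40:260,150:390],None,fx=2.5,fy=2.5,interpolation=cv2.INTER_CUBIC); cv2.imwrite("pics/side11c.png",q[:,:,::-1])
E
```

```text
[0.60065757 0.21658236 0.20689885] [  0.12362705   4.45801301 -26.03493306] [ 1.08424013  0.27518697 -0.03215528] 0.012331857982619444 46.60513021051884
```

View pics/side11c.png

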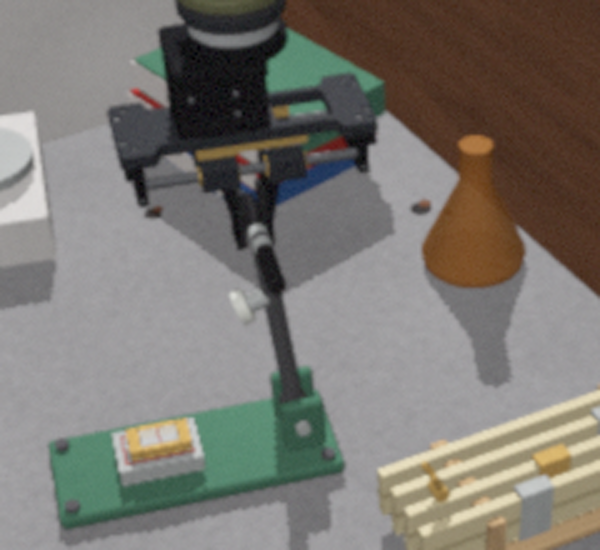

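The lever is back upright and the cursor lies in the outline at (158,440) with its window flush. I'll relax the remaining pull and then open gently.

{"op": "drive_tool", "data": {
  "angular": [
    [0, 0, 0],
    [0, 0, 0],
    [0, 0, 0],
    [0, 0, 0],
    [0, 0, 0],
    [0, 0, 0],
    [0, 0, 0],
    [0, 0, 0],
    [0, 0, 0]
  ],
  "delta_pos": [
    [0, 0, 0.1],
    [0, 0, 0.1],
    [0, 0, 0.1],
    [0, 0, 0.1],
    [0, 0.05, 0.1],
    [0, 0, 0.1],
    [0, 0, 0],
    [0, 0, 0],
    [0, 0, 0]
  ],
  "gripper": [1, 1, 1, 1, 1, 1, 1, 1, 1],
  "squeeze": 20
}}

```text
time_s: 28.55
tool_pos: [0.6021, 0.2162, 0.2072]
tool_rot: [-179.8, 0.0, 74.1]
force: [-9.4, 1.4, -8.1]
grip_width: 0.0131
grasp_force: 20.5
```

{"op": "drive_tool", "data": {
  "angular": [
    [0, 0, 0],
    [0, 0, 0],
    [0, 0, 0],
    [0, 0, 0]
  ],
  "delta_pos": [
    [0, -0.05, 0.1],
    [0, 0, 0],
    [0, 0, 0],
    [0, 0, 0]
  ],
  "gripper": [1, 1, 1, 1],
  "squeeze": 5
}}

```text
time_s: 28.95
tool_pos: [0.6021, 0.2163, 0.2072]
tool_rot: [-179.9, -0.0, 74.0]
force: [-10.3, 0.3, -3.9]
grip_width: 0.0139
grasp_force: 5.3
```

{"op": "drive_tool", "data": {
  "angular": [
    [0, 0, 0],
    [0, 0, 0],
    [0, 0, 0],
    [0, 0, 0],
    [0, 0, 0],
    [0, 0, 0],
    [0, 0, 0],
    [0, 0, 0],
    [0, 0, 0],
    [0, 0, 0],
    [0, 0, 0],
    [0, 0, 0]
  ],
  "delta_pos": [
    [0, 0, 0],
    [0, 0, 0],
    [0, 0, 0],
    [0, 0, 0],
    [0, 0, 0],
    [0, 0, 0],
    [0, 0, -1],
    [0, 0, -2],
    [0, 0, -3],
    [0, 0, -3],
    [0, 0, 0],
    [0, 0, 0]
  ],
  "gripper": [1.5, 1.8, 2.4, 3.2, 4, 4.6, 4.6, 4.6, 4.6, 4.6, 4.6, 4.6]
}}

```text
time_s: 30.15
tool_pos: [0.6046, 0.2157, 0.2956]
tool_rot: [179.8, -0.1, 74.0]
force: [-0.2, -0.5, 0.2]
grip_width: 0.0462
grasp_force: 0.0
```

```bash
python3 - <<'E'
from h import *
o=telemetry.get_obs(); print(o["time_s"],o["tool_pos"],o["force"])
im=[]
for n in("side","scene"):
    p=eyes.read_camera(n); a=proj(p,(.53,.2,.1)).astype(int)
    for d in models.cut_out(p,"cursor"):
        w=ray(p,d["centre"],.036)
        if np.hypot(w[0]-.491,w[1]-.21)<.05: print(n,d["p"],fit(p,d["pixels"],box(.052,.03,.03,.04),(w[0],w[1],range(0,180,30))))
    im.append(cv2.resize(p["pixels"][a[1]-100:a[1]+100,a[0]-65:a[0]+65],None,fx=3,fy=3,interpolation=cv2.INTER_CUBIC)); 
    d=models.search_frame(p,"black_cursor")[:1]; print(n,d,proj(p,(.591,.181,.219)))
cv2.imwrite("pics/end.png",np.hstack(im)[:,:,::-1])
E
```

```text
30.15 [0.60462652 0.21573831 0.29561172] [-0.20899149 -0.46666764  0.20135212]
side 0.58 ([0.4943, 0.2084, 164.1612], np.float64(0.14))
side [{'centre': [273.4, 385.2], 'p': 0.71}] [253.04614148 135.10626361]
scene 0.84 ([0.4939, 0.2105, 165.3023], np.float64(0.114))
scene [{'centre': [329.1, 206.6], 'p': 0.75}] [399.24974444 272.4663261 ]
```

View pics/end.png

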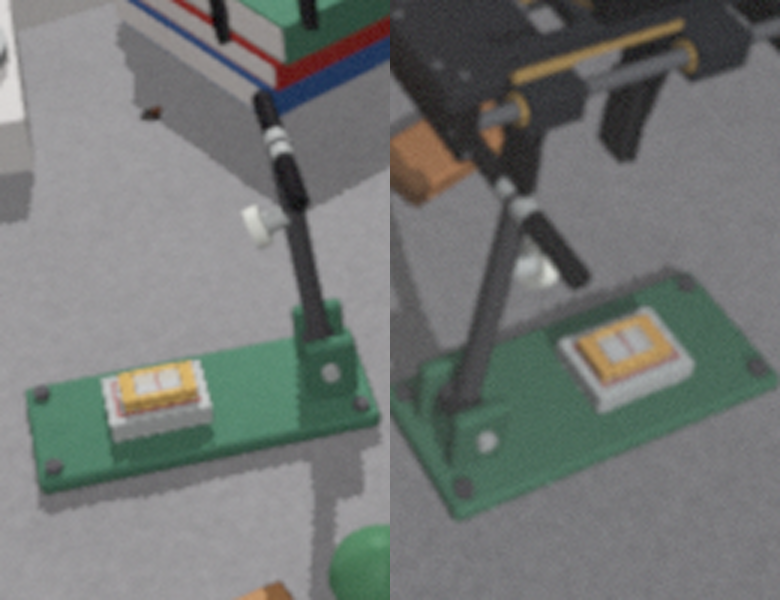

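The window is flush, the cursor is centred at about (158,385) and (627,345), the lever is at rest, and the black cursor is still on the platter.

```bash
python3 -c "
from cell import env
print(env.sign_off())"
```

```text
the job is handed in; nothing more can be done
None
```

The job is handed in (no verdict came back): the brass cursor lies centred on the outline with its window pressed flush, the lever was eased back to rest, and the black cursor is still on the turntable.

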